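# Release the latched key on the rivet feeder

## Task

One of the four keys on the rivet feeder is still latched down from the last job. With the fingertips tap each key lightly, one after another from the robot's left end to its right end, without pushing a free key far down, to find the one that stands lower and feels firm; then press that key down firmly and let it go, so that it springs up and all four keys stand up. Only touch: leave the tin, hammer, hoop handle and basket where they are.

Things in the scene. Friction and masses are not known exactly. Their poses are not given: they have to be found in the camera images.
- feeder: Grey rivet feeder, fixed, 200 (x) x 230 (y) x 60 mm high to its deck; a steel hopper bowl (100 mm across, rim 98 mm above the table) stands on the deck's far half, 43 mm to +x. Origin: centre of the underside; x points away from the key side, y along the key row to the robot's left. Four identical white keys 55 mm to -x of the origin at y = +66, +22, -22, -66 mm (pitch 44).
- place1 (a point): Fixed point of the feeder: where the centre of the top of the first key (the robot's left end) lies when that key is fully up, 20 mm above the deck and 80 mm above the table. The key itself moves below this point; its frame has the feeder's axes.
- place2 (a point): Fixed point of the feeder: where the centre of the top of the second key lies when that key is fully up, 20 mm above the deck and 80 mm above the table. The key itself moves below this point; its frame has the feeder's axes.
- place3 (a point): Fixed point of the feeder: where the centre of the top of the third key lies when that key is fully up, 20 mm above the deck and 80 mm above the table. The key itself moves below this point; its frame has the feeder's axes.
- place4 (a point): Fixed point of the feeder: where the centre of the top of the fourth key (the robot's right end) lies when that key is fully up, 20 mm above the deck and 80 mm above the table. The key itself moves below this point; its frame has the feeder's axes.
- key1 (a joint): Depth in m of the first key (the robot's left end): 0 fully up, 0.012 fully down. A free key springs up to 0 (2 N starts it, plus 0.5 N per mm, 8 N fully down). A latched key is caught at about 0.005, is firm up to about 4.5 N, and unlatches once pushed deeper than about 0.009 (7 N), then springs up to 0 when let go.
- key2 (a joint): Depth in m of the second key: 0 fully up, 0.012 fully down. A free key springs up to 0 (2 N starts it, plus 0.5 N per mm, 8 N fully down). A latched key is caught at about 0.005, is firm up to about 4.5 N, and unlatches once pushed deeper than about 0.009 (7 N), then springs up to 0 when let go.
- key3 (a joint): Depth in m of the third key: 0 fully up, 0.012 fully down. A free key springs up to 0 (2 N starts it, plus 0.5 N per mm, 8 N fully down). A latched key is caught at about 0.005, is firm up to about 4.5 N, and unlatches once pushed deeper than about 0.009 (7 N), then springs up to 0 when let go.
- key4 (a joint): Depth in m of the fourth key (the robot's right end): 0 fully up, 0.012 fully down. A free key springs up to 0 (2 N starts it, plus 0.5 N per mm, 8 N fully down). A latched key is caught at about 0.005, is firm up to about 4.5 N, and unlatches once pushed deeper than about 0.009 (7 N), then springs up to 0 when let go.
- cap1: Cap of the first key (the robot's left end): white plastic block, flat top 30 (x) x 26 (y) mm, 20 mm proud of the deck when up, moves straight down. Origin on its axis 20 mm below its top; axes as the feeder.
- cap2: Cap of the second key: white plastic block, flat top 30 (x) x 26 (y) mm, 20 mm proud of the deck when up, moves straight down. Origin on its axis 20 mm below its top; axes as the feeder.
- cap3: Cap of the third key: white plastic block, flat top 30 (x) x 26 (y) mm, 20 mm proud of the deck when up, moves straight down. Origin on its axis 20 mm below its top; axes as the feeder.
- cap4: Cap of the fourth key (the robot's right end): white plastic block, flat top 30 (x) x 26 (y) mm, 20 mm proud of the deck when up, moves straight down. Origin on its axis 20 mm below its top; axes as the feeder.
- tin: Loose round black tin of brass rivets, 80 mm across, 28 mm high, standing to the robot's left of the feeder. Origin at the centre of its underside. Leave alone.
- hammer: Loose hammer, 220 mm long, lying on the table to the robot's right of the feeder, handle along its own -x. Leave alone.
- handle: Loose bentwood hoop handle, 108 x 83 mm, 8 mm thick, lying flat between robot and feeder. Origin at its centre on the table. Leave alone.
- basket: Loose woven wood basket, 130 x 110 x 90 mm high, open on top, standing to the left of and beyond the feeder. Origin at the centre of its underside. Leave alone.

How it is judged (in metres and radians):
On the way, in this order (a step that is already met when the one before it is completed fails the run):
1. the first key (the robot's left end) is touched by the fingers (contact force between cap1 and the fingers above 0.4 N), for 0.02 s.
2. the second key is touched by the fingers (contact force between cap2 and the fingers above 0.4 N), for 0.02 s.
3. the third key is touched by the fingers (contact force between cap3 and the fingers above 0.4 N), for 0.02 s.
4. the fourth key (the robot's right end) is touched by the fingers (contact force between cap4 and the fingers above 0.4 N), for 0.02 s.
5. the latched key is released: all four keys are up (value of joint each of key1, key2, key3, key4 below 0.002 m), for 0.2 s.
At the end, for the whole second after the job is handed in: All four keys are up (each less than 2 mm below fully up), and the tin, hammer, hoop handle and basket are within 20 mm of where they started (all of step 5 and distance of each of tin, hammer, handle, basket from where it was at the start of the episode below 0.02 m); the robot touches nothing.
It fails at once if a free key is pushed more than 8 mm down while another key is still latched ((value of joint key1 above 0.008 m and value of joint any of key2, key3, key4 above 0.003 m) or (value of joint key2 above 0.008 m and value of joint any of key1, key3, key4 above 0.003 m) or (value of joint key3 above 0.008 m and value of joint any of key1, key2, key4 above 0.003 m) or (value of joint key4 above 0.008 m and value of joint any of key1, key2, key3 above 0.003 m)).
It fails at once if the tin, hammer, hoop handle or basket is moved or lifted by more than 20 mm (distance of any of tin, hammer, handle, basket from where it was at the start of the episode above 0.02 m).
It also fails if it takes over 48 s, if anything falls off the work surface, if the arm or the gripper's body presses on something with over 40 N, if the wrist force passes 120 N, or if a joint passes its speed limit or range.

## Robot

A 6-joint arm with a two-finger parallel gripper is mounted at the origin on the work surface. World frame = base frame: x ahead of the robot, y to its left, z up, the work surface at z = 0. Lengths are in mm, angles in rad, forces in N, time in s.
With the tool pointing down it reaches from about 400 to 925 mm from the base axis. Payload 3.4 kg.
Tool frame: the origin (TCP) lies at the very end of the fingers, on their centre line; the grasp point (between the pads) lies 19 mm behind it; z points along the fingers, y is the direction in which the jaws open and shut (so a half turn about z gives the same grasp; the last joint's range is limited). The gripper opens to 85 mm and grips with 20 to 120 N. Pads are 22 mm wide; open, the fingers measure 114 mm over their backs; the gripper's body (76 mm by 85 mm) begins 54 mm behind the grasp point. The pads swing forward as they close: fully open they stand 13 mm farther back than shut.
Start: joints at [-1.2, 0.307, 1.506, -0, 1.328, -0.073], TCP at [246.868, -519.314, 231.305] pointing down, gripper open.
Joint ranges: [-3.12, 3.12], [-1.05, 2.28], [0.14, 2.33], [-1.42, 4.57], [0.1, 2.73], [-2.68, 2.68]. Speed limits (rad/s): [2.57, 2.57, 3.14, 3.14, 3.14, 3.14].

## Interface

Orientations are given as a unit quaternion [x, y, z, w].
In Python, from station import state, read_camera, sign_off gives the robot as it stands.
- The arm moves only by the tool apply_moves, never from a script. Its argument "steps" is a list that holds one entry, the list of rows, each a list of 4 numbers: the shift along the tool's x, y, z in cm, then the turn about the tool's z in rad. A call has 1 to 10 rows; each row shifts and turns the commanded pose from where the row before left it, along the tool's axes as they then stand; what a row does not reach is not made up. A row lasts 1/12 s, in which the tool goes at most 41.7 mm and 7.16 degrees, less where a joint would pass 70% of its speed; a pose out of reach is approached as far as the arm can. A call with a gripper value outside its range is refused whole. "hand" is the finger opening in cm, from 0 to 8.54, set as the call begins (left out, the last holds). The fingers move at their own pace and stop on an object; "squeeze" is the grip in N (left out, the last holds). Time passes only in rows, so rows that do not move let the fingers close. It gives the time, the measured TCP pose, the force and the opening at its end, in the units of the state.
- state(): the state, without advancing time (a new reading comes with each control period).
- read_camera(name): name is "scene" or "side" or "wrist"; returns a dict with "img" (420x560x3 uint8, red, green, blue), "mtx" (3x3 intrinsics, pixels), "T" (4x4, takes a point from camera to world coordinates). Camera axes: x right, y up, looking along -z (the intrinsics and any distortion apply to the point x, -y, -z); pixel columns grow to the right and rows downward; lengths in mm; the calibration is good to about 2 mm. The wrist camera is an equidistant fisheye: a pixel r from the principal point sees the ray r / f radians off the axis. A picture is of the moment at which its call begins. There is no depth.
- sign_off(): hands the job in, once; it reports no verdict.
The state is a dict: "time_s": time; "q": joint angles; "dq": joint speeds; "effort": joint torques, N m; "ee_pos": TCP position; "orientation": TCP orientation; "contact_force": force on the tool from outside, world axes, zero at the start; "wrist_torque": the same for the moment, N m; "opening": opening from 0.0 (shut) to 1.0 (fully open).
Only numpy, scipy, OpenCV 4.12 (cv2) and the standard library are available. Lean on these libraries where they do the work, as an engineer would, in place of code of your own. Each camera call takes 0.05 s, during which the arm holds its last target.

## Working session

There is one attempt and no reset: what is moved stays moved. The work goes in short steps, Python scripts to look and compute and a tool call to move; the robot and the scene stay as the last step left them, time stands still between calls to the robot, and variables do not carry over. Pictures are saved under pics/ and viewed, and the job is handed in when it is done.

Besides the shell and the picture viewer there is one more tool, called after "Request:" by a JSON object that holds its "name" and its "arguments". apply_moves: Moves the arm, as the interface text tells. Its arguments: {"type":"object","properties":{"steps":{"type":"array","items":{"type":"array","items":{"type":"array","items":{"type":"number"}}}},"hand":{"type":"number"},"squeeze":{"type":"number"}},"required":["steps"]}

```bash
mkdir -p pics; cat > h.py <<'E'
from station import state, read_camera
import cv2, numpy as np
def snap(n,tag):
    c=read_camera(n); cv2.imwrite(f'pics/{tag}.png',c['img'][:,:,::-1]); np.savez(f'{tag}.npz',**c); return c
def ray(c,u,v):
    K=c['mtx']; d=np.linalg.inv(K)@[u,v,1]; d=np.array([d[0],-d[1],-d[2]]); return c['T'][:3,3],c['T'][:3,:3]@d
def onz(c,u,v,z):
    o,d=ray(c,u,v); return o+d*(z-o[2])/d[2]
def proj(c,p):
    q=np.linalg.inv(c['T'])@np.append(p,1); q=c['mtx']@[q[0],-q[1],-q[2]]; return q[:2]/q[2]
E
python3 - <<'E'
from h import *
print(state())
for n in ('scene','side'):
    c=snap(n,n+'0'); print(n,c.keys(),c['mtx'],c['T'])
E
```

```text
{'time_s': 0.0, 'q': array([-1.20046862e+00,  3.07565896e-01,  1.50769293e+00, -1.25819976e-05,
        1.32835688e+00, -7.35100174e-02]), 'dq': array([-1.56713699e-03,  2.14913562e-04, -1.16508551e-03, -1.71167487e-03,
       -2.08471830e-04, -6.15165053e-05]), 'effort': array([-2.14565453e-04, -4.57554102e+01, -2.51914001e+01, -8.39003064e-05,
        1.34465660e-02,  3.80245851e-06]), 'ee_pos': array([ 246.62646732, -518.65441691,  230.37771138]), 'orientation': array([ 9.75476068e-01,  2.20103199e-01, -1.55607466e-04, -9.99505111e-04]), 'contact_force': array([-0.20675531, -0.00043218, -0.38594739]), 'wrist_torque': array([ 0.06370876, -0.04091735,  0.01458343]), 'opening': 0.9979660885428083}
scene dict_keys(['img', 'mtx', 'T']) [[471.83829173   0.         287.80819938]
 [  0.         471.83829173 206.57609193]
 [  0.           0.           1.        ]] [[-6.04779396e-01 -6.72588839e-01  4.26457660e-01  9.80993940e+02]
 [ 7.96308548e-01 -5.18508781e-01  3.11514592e-01  3.46685406e+02]
 [ 1.16008034e-02  5.27989487e-01  8.49171669e-01  8.45954704e+02]
 [ 0.00000000e+00  0.00000000e+00  0.00000000e+00  1.00000000e+00]]
side dict_keys(['img', 'mtx', 'T']) [[442.06862835   0.         284.31128486]
 [  0.         442.06862835 217.74656002]
 [  0.           0.           1.        ]] [[-8.69043142e-01  2.51373716e-01 -4.26116500e-01  2.09118149e+02]
 [-4.94595356e-01 -4.20873360e-01  7.60421626e-01  7.38804715e+02]
 [ 1.18089266e-02  8.71594441e-01  4.90085380e-01  5.33861310e+02]
 [ 0.00000000e+00  0.00000000e+00  0.00000000e+00  1.00000000e+00]]
```

View pics/scene0.png

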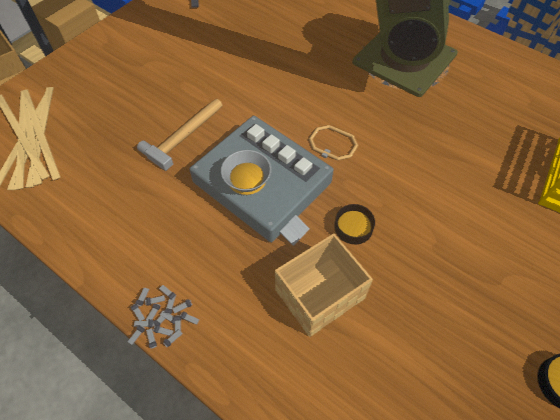

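View pics/side0.png

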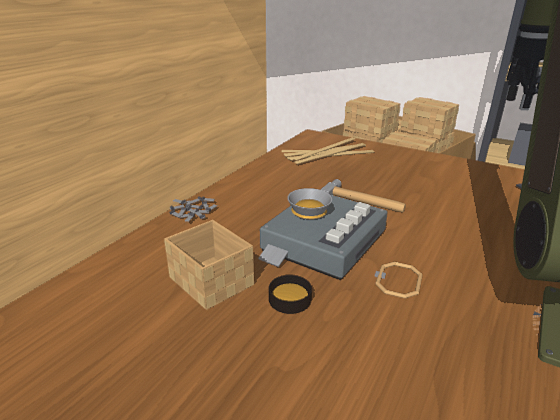

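The scene view shows the feeder with the hopper at (246,172). The four white keys run from (303,166), which is key 1 at the tin end, to (256,132), which is key 4. The hoop lies at (333,142), the hammer at (180,135), and the tin and basket are beyond key 1. Next I'll measure the keys.

```bash
python3 - <<'E'
from h import *
for n,(x0,y0,x1,y1) in (('scene',(235,112,325,185)),('side',(315,190,385,255))):
    c=dict(np.load(n+'0.npz')); im=c['img'][y0:y1,x0:x1]
    cv2.imwrite(f'pics/{n}crop.png',cv2.resize(im,None,fx=8,fy=8,interpolation=cv2.INTER_NEAREST)[:,:,::-1][:600,:800])
    g=im.min(2)
    for th in (150,180,200,215):
        k,l,st,ce=cv2.connectedComponentsWithStats((g>th).astype('uint8'))
        for i in range(1,k):
            if st[i,4]>15:
                u,v=ce[i]+[x0,y0]; print(n,th,st[i,4],np.round([u,v],1),np.round(onz(c,u,v,80)[:2],1))
E
```

```text
scene 150 161 [256.4 131.5] [ 487.7 -100.4]
scene 150 166 [271.7 142. ] [490.5 -57. ]
scene 150 169 [287.6 152.8] [492.8 -13.5]
scene 150 89 [238.5 157. ] [562.8 -86.2]
scene 150 153 [303.7 164.7] [497.2  30.9]
scene 180 106 [255.8 130.3] [ 486.  -103.4]
scene 180 112 [271.3 140.9] [488.5 -59.6]
scene 180 114 [287.2 151.8] [491.1 -15.6]
scene 180 122 [303.6 164.2] [496.3  29.8]
scene 200 17 [307.1 166.2] [496.1  38.6]
side 150 106 [319.8 194.5] [ 587.4 -102.8]
side 150 602 [347.  221.8] [483.9 -16.9]
side 180 509 [346.6 221.8] [484.5 -16.5]
side 200 17 [351.5 215.4] [486.2 -47.4]
side 200 18 [342.3 223.9] [488.8  -4.1]
side 200 19 [332.4 235.1] [488.3  46.6]
```

```bash
ls pics
```

```text
scene0.png
scenecrop.png
side0.png
sidecrop.png
```

View pics/scenecrop.png

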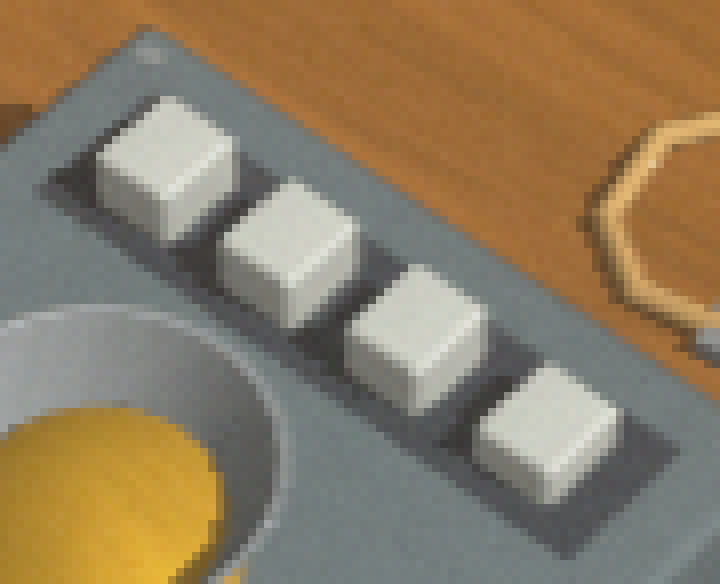

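View pics/sidecrop.png

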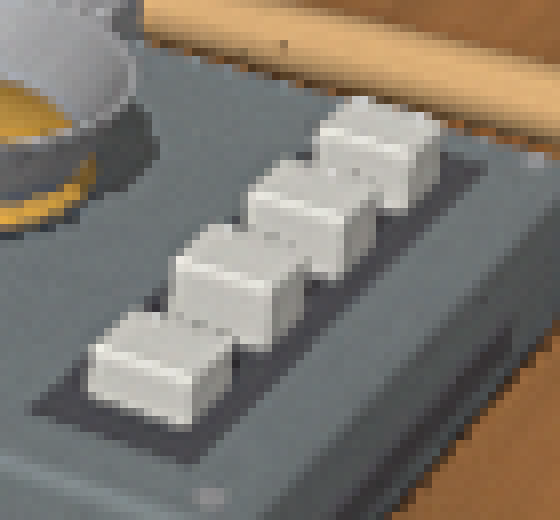

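The fourth key from the hammer end (the one by the tin, key 1) looks about 5 mm lower than the others. I still tap all four in order, starting by turning the tool to the row's yaw with the gripper shut.

Request:
{"name": "apply_moves", "arguments": {"steps": [[[0, 0, 0, 0.1], [0, 0, 0, 0.1], [0, 0, 0, 0.1], [0, 0, 0, 0.1], [0, 0, 0, 0.1], [0, 0, 0, 0], [0, 0, 0, 0]]], "hand": 0, "squeeze": 20}}

```text
time_s: 0.68
ee_pos: [246.7, -519.0, 230.9]
orientation: [1.0, -0.027, -0.0, -0.0]
contact_force: [0.2, -0.3, 0.6]
opening: 0.009
```

```bash
cat > go.py <<'E'
from h import *
from scipy.spatial.transform import Rotation as R
import sys
s=state(); r=R.from_quat(s['orientation'])
t=np.array(eval(sys.argv[1]),float)
x=r.as_matrix()[:,0]
print('t',s['time_s'],s['ee_pos'].round(2),'yaw',np.arctan2(x[1],x[0]).round(4),'F',s['contact_force'].round(2),'open',round(s['opening'],3))
print('tilt z',r.as_matrix()[:,2].round(4),'tool delta cm',(r.inv().apply(t-s['ee_pos'])/10).round(3))
E
python3 go.py "[493.6,28.2,130]"
```

```text
t 0.6833 [ 246.75 -519.01  230.9 ] yaw -0.0534 F [ 0.22 -0.26  0.61] open 0.009
tilt z [-3.e-04  9.e-04 -1.e+00] tool delta cm [ 21.731 -55.952  10.13 ]
```

Request:
{"name": "apply_moves", "arguments": {"steps": [[[1.09, -2.8, 0, 0], [1.09, -2.8, 0, 0], [1.09, -2.8, 0, 0], [1.09, -2.8, 0, 0], [1.09, -2.8, 0, 0], [1.09, -2.8, 0, 0], [1.09, -2.8, 0, 0], [1.09, -2.8, 0, 0], [1.09, -2.8, 0, 0], [1.09, -2.8, 0, 0]]]}}

```text
time_s: 1.52
ee_pos: [371.7, -244.4, 231.3]
orientation: [1.0, -0.027, 0.0, -0.0]
contact_force: [0.7, -0.5, -0.1]
opening: 0.004
```

Request:
{"name": "apply_moves", "arguments": {"steps": [[[1.09, -2.8, 0, 0], [1.09, -2.8, 0, 0], [1.09, -2.8, 0, 0], [1.09, -2.8, 0, 0], [1.09, -2.8, 0, 0], [1.09, -2.8, 0, 0], [1.09, -2.8, 0, 0], [1.09, -2.8, 0, 0], [0, 0, 0, 0], [0, 0, 0, 0]]]}}

```text
time_s: 2.35
ee_pos: [471.4, -25.9, 231.2]
orientation: [1.0, -0.025, -0.0, 0.0]
contact_force: [-0.5, -0.0, -0.1]
opening: -0.001
```

```bash
python3 go.py "[493.6,28.2,95]"
```

```text
t 2.35 [471.36 -25.88 231.16] yaw -0.0506 F [-0.55 -0.   -0.14] open -0.001
tilt z [-3.e-04 -1.e-04 -1.e+00] tool delta cm [ 1.952 -5.515 13.614]
```

Request:
{"name": "apply_moves", "arguments": {"steps": [[[0.98, -2.75, 0, 0], [0.98, -2.75, 0, 0], [0, 0, 2, 0], [0, 0, 2, 0], [0, 0, 2, 0], [0, 0, 2, 0], [0, 0, 2, 0], [0, 0, 2, 0], [0, 0, 1.6, 0], [0, 0, 0, 0]]]}}

```text
time_s: 3.18
ee_pos: [490.6, 25.4, 92.5]
orientation: [1.0, -0.028, -0.003, 0.0]
contact_force: [-0.8, -0.6, -0.6]
opening: -0.002
```

```bash
python3 go.py "[493.6,28.2,80]"; python3 - <<'E'
from h import *
for n,(x0,y0,x1,y1) in (('scene',(240,70,340,145+40)),('side',(305,160,405,255))):
    c=snap(n,n+'1'); cv2.imwrite(f'pics/{n}1c.png',cv2.resize(c['img'][y0:y1,x0:x1],None,fx=5,fy=5)[:,:,::-1])
E
```

```text
t 3.1833 [490.64  25.37  92.48] yaw -0.0562 F [-0.79 -0.56 -0.64] open -0.002
tilt z [-7.e-03 -3.e-04 -1.e+00] tool delta cm [ 0.288 -0.3    1.246]
```

View pics/scene1c.png

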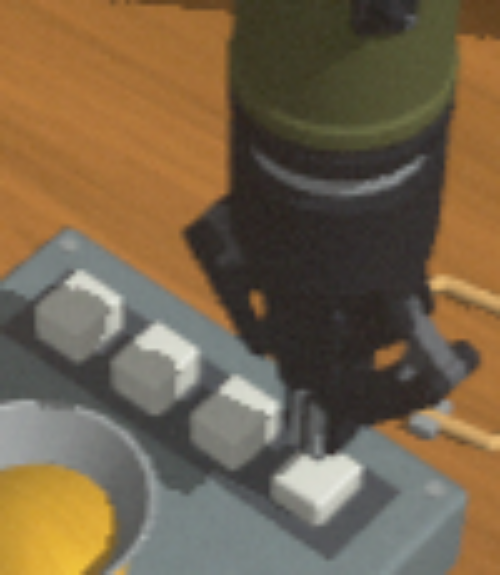

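View pics/side1c.png

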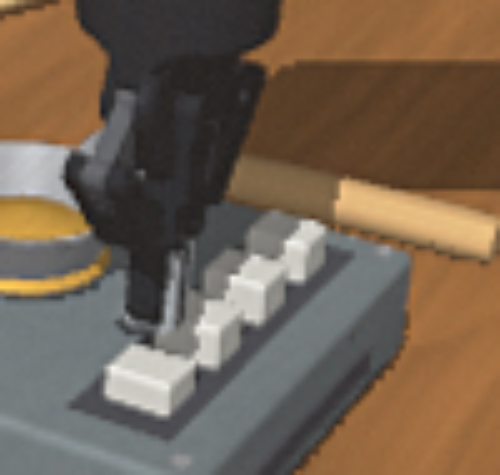

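Both views show the fingertips hanging over key 1 (scene crop (320,450)), slightly short in x and toward key 2. I'll correct by 3 mm and come down gently.

Request:
{"name": "apply_moves", "arguments": {"steps": [[[0.2, -0.25, 0, 0], [0, 0, 0.3, 0], [0, 0, 0.3, 0], [0, 0, 0.3, 0], [0, 0, 0, 0], [0, 0, 0, 0], [0, 0, 0, 0]]]}}

```text
time_s: 3.87
ee_pos: [495.8, 29.1, 86.4]
orientation: [1.0, -0.028, 0.0, 0.0]
contact_force: [-0.4, 0.1, -0.5]
opening: 0.001
```

```bash
python3 go.py "[493.6,28.2,75]"
```

```text
t 3.8667 [495.82  29.13  86.36] yaw -0.0559 F [-0.43  0.14 -0.48] open 0.001
tilt z [ 0. -0. -1.] tool delta cm [-0.217  0.106  1.136]
```

Request:
{"name": "apply_moves", "arguments": {"steps": [[[-0.2, 0.1, 0.3, 0], [0, 0, 0.3, 0], [0, 0, 0.3, 0], [0, 0, 0.1, 0], [0, 0, 0, 0], [0, 0, 0, 0], [0, 0, 0, 0]]]}}

```text
time_s: 4.45
ee_pos: [493.9, 28.2, 76.3]
orientation: [1.0, -0.028, 0.0, -0.0]
contact_force: [-0.7, 0.1, 0.0]
opening: -0.001
```

Request:
{"name": "apply_moves", "arguments": {"steps": [[[0, 0, 0.1, 0], [0, 0, 0, 0], [0, 0, 0, 0], [0, 0, 0, 0]]]}}

```text
time_s: 4.78
ee_pos: [494.1, 28.2, 75.4]
orientation: [1.0, -0.028, 0.0, -0.0]
contact_force: [0.2, -0.9, -0.1]
opening: -0.002
```

No contact down to 75.4 mm, so key 1 does stand low.

Request:
{"name": "apply_moves", "arguments": {"steps": [[[0, 0, 0.05, 0], [0, 0, 0, 0], [0, 0, 0, 0], [0, 0, 0, 0]]]}}

```text
time_s: 5.12
ee_pos: [494.1, 28.2, 75.1]
orientation: [1.0, -0.028, 0.0, -0.0]
contact_force: [-0.2, -0.7, 3.5]
opening: -0.001
```

Request:
{"name": "apply_moves", "arguments": {"steps": [[[0, 0, 0.05, 0], [0, 0, 0, 0], [0, 0, 0, 0], [0, 0, 0, 0]]]}}

```text
time_s: 5.45
ee_pos: [494.1, 28.2, 74.4]
orientation: [1.0, -0.028, 0.0, -0.0]
contact_force: [-1.2, 0.6, 3.3]
opening: 0.003
```

Key 1 is firm at 75 mm with about 3.4 N, so it's touched and latched. On to key 2.

Request:
{"name": "apply_moves", "arguments": {"steps": [[[0, 0, -0.5, 0], [0, 0, -1.0, 0], [0, 1.1, 0, 0], [0, 1.1, 0, 0], [0, 1.1, 0, 0], [0, 1.1, 0, 0], [0, 0, 0, 0], [0, 0, 0, 0], [0, 0, 0, 0]]]}}

```text
time_s: 6.2
ee_pos: [491.1, -16.1, 89.0]
orientation: [1.0, -0.029, -0.0, -0.0]
contact_force: [0.2, -0.1, -0.6]
opening: -0.003
```

```bash
python3 go.py "[491.1,-15.7,80]"; python3 - <<'E'
from h import *
for n,(x0,y0,x1,y1) in (('scene',(240,70,340,145+40)),):
    c=snap(n,n+'2'); cv2.imwrite(f'pics/{n}2c.png',cv2.resize(c['img'][y0:y1,x0:x1],None,fx=5,fy=5)[:,:,::-1])
E
```

```text
t 6.2 [491.09 -16.1   89.04] yaw -0.0575 F [ 0.18 -0.06 -0.64] open -0.003
tilt z [-6.e-04  4.e-04 -1.e+00] tool delta cm [-0.001 -0.039  0.904]
```

View pics/scene2c.png

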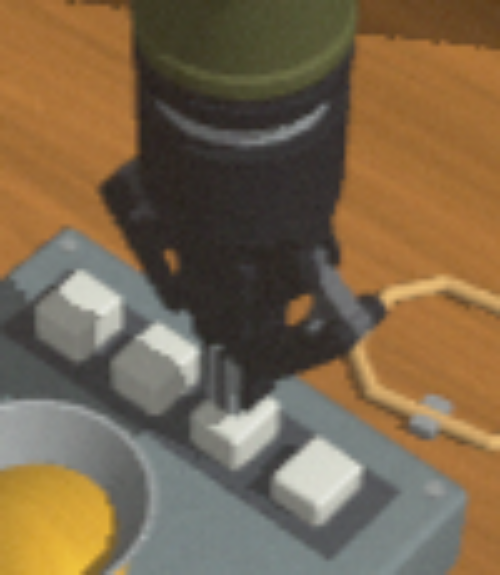

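The tips are over key 2, and key 1 still shows its low top corner at crop (317,436). Tapping key 2.

Request:
{"name": "apply_moves", "arguments": {"steps": [[[0, 0, 0.3, 0], [0, 0, 0.3, 0], [0, 0, 0.3, 0], [0, 0, 0.1, 0], [0, 0, 0, 0], [0, 0, 0, 0], [0, 0, 0, 0]]]}}

```text
time_s: 6.83
ee_pos: [491.3, -15.4, 79.4]
orientation: [1.0, -0.028, -0.0, -0.0]
contact_force: [-0.4, 2.0, 2.1]
opening: 0.0
```

Request:
{"name": "apply_moves", "arguments": {"steps": [[[0, 0, 0.1, 0], [0, 0, 0, 0], [0, 0, 0, 0], [0, 0, 0, 0]]]}}

```text
time_s: 7.17
ee_pos: [491.4, -15.6, 78.4]
orientation: [1.0, -0.028, 0.0, -0.0]
contact_force: [-0.2, 1.5, 3.0]
opening: -0.002
```

Key 2 is free: contact at about 80 mm and 2–3 N. Now key 3.

Request:
{"name": "apply_moves", "arguments": {"steps": [[[0, 0, -0.5, 0], [0, 0, -0.7, 0], [0, 1.1, 0, 0], [0, 1.1, 0, 0], [0, 1.1, 0, 0], [0, 1.1, 0, 0], [0, 0, 0, 0], [0, 0, 0, 0], [0, 0, 0, 0]]]}}

```text
time_s: 7.92
ee_pos: [488.6, -60.0, 90.1]
orientation: [1.0, -0.029, -0.0, -0.0]
contact_force: [-0.2, 0.0, 0.4]
opening: -0.001
```

Request:
{"name": "apply_moves", "arguments": {"steps": [[[0, 0, 0.3, 0], [0, 0, 0.3, 0], [0, 0, 0.3, 0], [0, 0, 0.1, 0], [0, 0, 0.1, 0], [0, 0, 0, 0], [0, 0, 0, 0], [0, 0, 0, 0]]]}}

```text
time_s: 8.58
ee_pos: [488.6, -59.4, 79.4]
orientation: [1.0, -0.028, -0.0, -0.0]
contact_force: [-1.4, 1.7, 2.3]
opening: -0.0
```

Request:
{"name": "apply_moves", "arguments": {"steps": [[[0, 0, 0.1, 0], [0, 0, 0, 0], [0, 0, 0, 0], [0, 0, 0, 0]]]}}

```text
time_s: 8.92
ee_pos: [488.8, -59.6, 78.3]
orientation: [1.0, -0.028, -0.0, -0.0]
contact_force: [-0.6, 1.1, 2.0]
opening: 0.002
```

Request:
{"name": "apply_moves", "arguments": {"steps": [[[0, 0, -0.5, 0], [0, 0, -0.7, 0], [0, 1.1, 0, 0], [0, 1.1, 0, 0], [0, 1.1, 0, 0], [0, 1.1, 0, 0], [0, 0, 0, 0], [0, 0, 0, 0], [0, 0, 0, 0]]]}}

```text
time_s: 9.67
ee_pos: [486.1, -103.9, 90.1]
orientation: [1.0, -0.029, -0.0, -0.0]
contact_force: [-0.2, 0.7, -0.9]
opening: -0.002
```

Request:
{"name": "apply_moves", "arguments": {"steps": [[[0, 0, 0.3, 0], [0, 0, 0.3, 0], [0, 0, 0.3, 0], [0, 0, 0.1, 0], [0, 0, 0.1, 0], [0, 0, 0, 0], [0, 0, 0, 0], [0, 0, 0, 0]]]}}

```text
time_s: 10.33
ee_pos: [486.2, -103.3, 79.4]
orientation: [1.0, -0.028, -0.0, -0.0]
contact_force: [-1.1, 1.4, 1.6]
opening: -0.001
```

Request:
{"name": "apply_moves", "arguments": {"steps": [[[0, 0, 0.1, 0], [0, 0, 0, 0], [0, 0, 0, 0], [0, 0, 0, 0]]]}}

```text
time_s: 10.67
ee_pos: [486.3, -103.5, 78.4]
orientation: [1.0, -0.028, -0.0, -0.0]
contact_force: [-1.2, 1.8, 3.6]
opening: -0.002
```

Keys 3 and 4 are both free, with contact at about 80 mm. I'll return to key 1 and confirm before pressing.

Request:
{"name": "apply_moves", "arguments": {"steps": [[[0, 0, -0.5, 0], [0, 0, -1.0, 0], [0, -2.2, 0, 0], [0, -2.2, 0, 0], [0, -2.2, 0, 0], [0, -2.2, 0, 0], [0, -2.2, 0, 0], [0, -2.2, 0, 0], [0, 0, 0, 0], [0, 0, 0, 0]]]}}

```text
time_s: 11.5
ee_pos: [494.3, 28.7, 93.5]
orientation: [1.0, -0.027, 0.0, 0.0]
contact_force: [-0.1, -0.7, -0.4]
opening: -0.004
```

Request:
{"name": "apply_moves", "arguments": {"steps": [[[0, 0, 0.4, 0], [0, 0, 0.4, 0], [0, 0, 0.4, 0], [0, 0, 0.4, 0], [0, 0, 0, 0], [0, 0, 0, 0], [0, 0, 0, 0]]]}}

```text
time_s: 12.08
ee_pos: [493.8, 27.9, 77.2]
orientation: [1.0, -0.028, -0.0, 0.0]
contact_force: [-0.4, -0.2, 0.6]
opening: -0.0
```

```bash
python3 go.py "[493.6,28.2,70]"
```

```text
t 12.0833 [493.81  27.88  77.17] yaw -0.0567 F [-0.45 -0.17  0.61] open -0.0
tilt z [-3.e-04  0.e+00 -1.e+00] tool delta cm [-0.022 -0.031  0.717]
```

There's no contact at 77 mm, so key 1 is still latched. Pressing it down to about 11 mm depth.

Request:
{"name": "apply_moves", "arguments": {"steps": [[[0, 0, 0.2, 0], [0, 0, 0.2, 0], [0, 0, 0.2, 0], [0, 0, 0.2, 0], [0, 0, 0.05, 0], [0, 0, 0, 0], [0, 0, 0, 0], [0, 0, 0, 0]]]}}

```text
time_s: 12.75
ee_pos: [494.3, 28.1, 69.4]
orientation: [1.0, -0.028, 0.001, 0.0]
contact_force: [-0.9, -0.8, 6.8]
opening: 0.004
```

Request:
{"name": "apply_moves", "arguments": {"steps": [[[0, 0, 0.06, 0], [0, 0, 0, 0], [0, 0, 0, 0], [0, 0, 0, 0]]]}}

```text
time_s: 13.08
ee_pos: [494.3, 28.0, 68.8]
orientation: [1.0, -0.028, 0.001, 0.0]
contact_force: [-1.1, -1.2, 7.0]
opening: -0.004
```

Request:
{"name": "apply_moves", "arguments": {"steps": [[[0, 0, -0.5, 0], [0, 0, -0.5, 0], [0, 0, -1, 0], [0, 0, -2, 0], [0, 0, -3, 0], [0, 0, -3, 0], [0, 0, -3, 0], [-1, 0, -2, 0], [-2, 0, 0, 0], [-2, 0, 0, 0]]]}}

```text
time_s: 13.92
ee_pos: [444.9, 31.1, 219.7]
orientation: [1.0, -0.028, 0.002, -0.0]
contact_force: [-0.8, 0.0, -0.3]
opening: 0.0
```

Request:
{"name": "apply_moves", "arguments": {"steps": [[[0, 3, 0, 0], [0, 3, 0, 0], [0, 3, 0, 0], [0, 3, 0, 0], [0, 3, 0, 0], [0, 3, 0, 0], [0, 3, 0, 0], [0, 0, 0, 0], [0, 0, 0, 0], [0, 0, 0, 0]]]}}

```text
time_s: 14.75
ee_pos: [431.6, -178.1, 217.8]
orientation: [1.0, -0.029, -0.0, -0.001]
contact_force: [-0.1, 0.2, 0.1]
opening: -0.003
```

```bash
python3 go.py "[493.6,28.2,70]"; python3 - <<'E'
from h import *
for n,(x0,y0,x1,y1) in (('scene',(235,112,325,185)),('side',(315,190,385,255))):
    c=snap(n,n+'3'); cv2.imwrite(f'pics/{n}3c.png',cv2.resize(c['img'][y0:y1,x0:x1],None,fx=8,fy=8,interpolation=cv2.INTER_NEAREST)[:,:,::-1])
E
```

```text
t 14.75 [ 431.61 -178.11  217.79] yaw -0.0571 F [-0.05  0.19  0.1 ] open -0.003
tilt z [-9.0e-04  1.3e-03 -1.0e+00] tool delta cm [  5.027 -20.932  14.8  ]
```

View pics/scene3c.png

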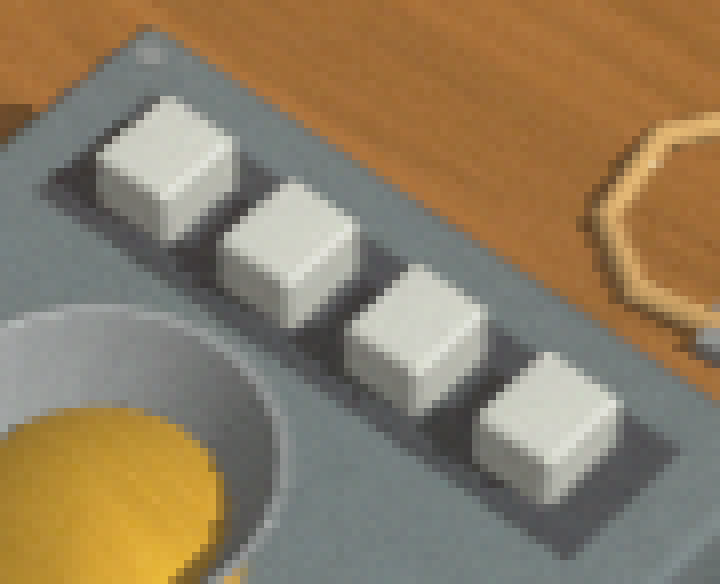

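View pics/scene3.png

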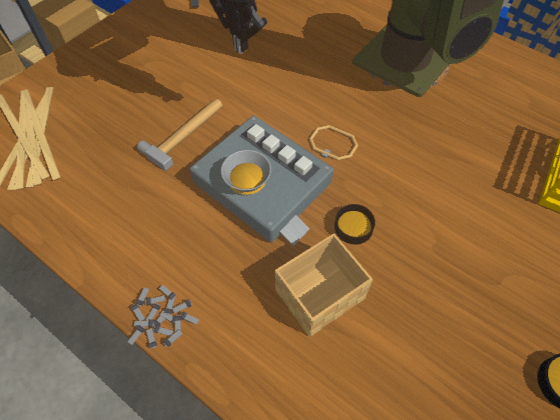

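View pics/side3c.png

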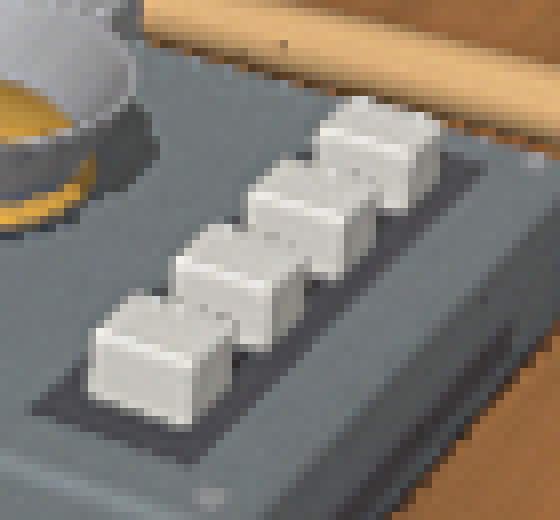

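Both views show key 1 up level with the other three: its top corner moved from about (548,362) to (548,352) in the scene crop. The hammer, hoop, tin and basket sit at their starting pixels, and the arm is clear with no force. Handing in.

```bash
python3 - <<'E'
from station import *
s=state(); print(s['time_s'],s['ee_pos'],s['contact_force'],abs(s['dq']).max())
print(sign_off())
E
```

```text
14.85 [ 431.7734755  -177.47124536  217.95369601] [-0.23140369  0.5244363   0.65934322] 0.0098001035558266
the job is handed in; nothing more can be done
None
```

Key 1, at the robot's left end by the tin, was the latched one. I released it, and all four keys now stand up. The job was handed in at 14.85 s and gave no verdict.

- **Taps:** I tapped the keys in order from 1 to 4. Key 1 met the fingers only at about 75 mm and felt firm at about 3.4 N. Keys 2, 3 and 4 met them at about 80 mm with 2–3.6 N, and none was pushed more than about 2 mm down.
- **Release:** I went back to key 1, checked it was still low (no contact at 77 mm), and pressed it to about 11 mm depth at about 7 N. Then I lifted off and moved the arm clear.
- **Last checks:** In the scene and side pictures all four keys stand level. In the scene picture the tin, hammer, hoop handle and basket appear where they started; I compared these by eye. The force reading was within its noise, so the robot was touching nothing.
- **Odd reading:** The tap forces on the free keys included an unexplained sideways 1–2 N along the row. No other check failed or disagreed.

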